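Screw the lid on the stoneware jar until snug

TASK

Close the open white stoneware jar with its round steel screw lid: set the lid on the jar with its grip bar along the jar's long sides, then turn it clockwise, down on to the rubber seal, until it is snug, but do not overtighten it: stop before the bar goes past straight across the jar. Leave the jar standing where it is on its mat and do not disturb the other things on the board.

Things in the scene. Friction and masses are not known exactly. Their poses are not given: they have to be found in the camera images.
- lid: The screw lid: round steel cap 100 mm across, lying right way up (open side down) on the wooden board, with a straight wooden grip bar on top. Origin: centre of its skirt's lower edge; z up, x along the bar. Steel top at z = 23 mm, skirt 92 mm wide and 18 mm deep inside. About 0.2 kg. Turned half round it is the same lid.
- lid_grip (a point): Middle of the lid's dark wooden grip bar, 41 mm above the lid's origin. The bar is 70 mm long (lid's x), 22 mm thick (y), flat-sided, and rises from the steel top (23 mm above the origin) to 59 mm.
- lid_lug (a point): Tip end of one of the two lugs inside the lid's skirt: 6 mm thick pins that point inward under the two ends of the bar (lid's +x and -x), 41 mm from the axis and 4 mm above the skirt's lower edge. The point lies in the +x one.
- jar: The open jar: heavy white stoneware, about 2 kg, standing free on a round black non-slip mat, which keeps it from turning. Origin: centre of its underside; z up, x along its long sides. Rounded oblong body 120 mm (x) by 96 mm (y), 74 mm high; round neck 72 mm across, up to 99 mm. Lid and neck have 2 mm of play all round.
- jar_mouth (a point): Centre of the jar's mouth, level with the top of the free seal, 104 mm above the jar's underside. The lid first rests with its origin 18 mm below this point (86 mm above the jar's origin) if its lugs have passed the gaps; set on wrongly it stays about 12 mm higher. When snug it has sunk 1 to 2 mm more.
- jar_gap (a point): One of the two gaps between the threads outside on the neck (87 mm across), over the middle of the jar's short sides (jar's +x, where this point lies, and -x). The lid's lugs pass only here: bar along the jar's long sides, within about 8 degrees. From each gap a thread slopes down clockwise (seen from above) by 3.8 mm per radian.
- seal (a joint): How far the dark rubber seal ring on the jar's rim is pressed down, m: 0 free, 0.0003 under the resting lid, 0.0009 to 0.0024 snug, above 0.0027 overtight; 10 N per mm. Clockwise, the lid runs easily for some 50 degrees, then resists: about 0.1 N m at 60, 0.2 at 70, 0.3 at 80, 0.45 at 90 (a third more or less). Snug from 65 to 90 degrees, best 75 to 85. It stays there when let go.
- mat: The round black non-slip mat under the jar, 134 mm across and 3 mm thick, lying on the wooden board (top of the board 60 mm above the hob). Origin: centre of its underside. Above the back of the hob hangs a microwave oven: from x = 0.60 m on there is room only up to z = 0.56 m, so keep the wrist clear of it and carry the lid low.
- phone: Black folded phone, 46 x 95 x 19 mm, lying at the back of the board; to be left alone. Origin: centre of its underside.
- spoon: Wooden spoon lying along the back of the board; to be left alone. Origin near its middle, at the underside.

How it is judged:
On the way:
1. the lid sits down on the jar's mouth, its lugs through the gaps of the thread (horizontal distance between lid and jar below 0.006 m and z of lid in the frame of jar below 0.0885 m and angle between lid's own z axis and vertical below 0.08 rad and angle between the x axis of lid and the x axis of jar, either way round below 0.9 rad), for 0.1 s.
At the end, for the whole second after the job is handed in: The lid is level on the jar (within 6 mm of its axis, tilted under 0.08 rad), turned more than 0.9 rad from the lengthwise setting, and holds the seal pressed down by 0.9 to 2.4 mm by itself; lid and jar are at rest, the jar upright and within 35 mm of where it stood (horizontal distance between lid and jar below 0.006 m and z of lid in the frame of jar between 0.0815 and 0.0885 m and angle between lid's own z axis and vertical below 0.08 rad and value of joint seal between 0.0009 and 0.0024 m and angle between the x axis of lid and the x axis of jar, either way round above 0.9 rad and angle between jar's own z axis and vertical below 0.05 rad and distance of jar from where it was at the start of the episode below 0.035 m and linear speed of lid below 0.02 m/s and angular speed of lid below 0.1 rad/s); the robot touches nothing.
It fails at once if the lid is overtightened: turned on its thread until the seal is pressed down more than 2.7 mm (value of joint seal above 0.0027 m and angle between the x axis of lid and the x axis of jar, either way round above 1.2 rad and horizontal distance between lid and jar below 0.006 m).
It fails at once if the jar is tipped or pushed off its place (angle between jar's own z axis and vertical above 0.2 rad or distance of jar from where it was at the start of the episode above 0.05 m).
It fails at once if the phone or the spoon is knocked away (distance of phone from where it was at the start of the episode above 0.03 m or distance of spoon from where it was at the start of the episode above 0.04 m).
It also fails if it takes over 56 s, if anything falls off the work surface, if the arm or the gripper's body presses on something with over 40 N, if the wrist force passes 120 N, or if a joint passes its speed limit or range.

ROBOT

A 7-joint arm with a two-finger parallel gripper is mounted at the origin on a cart in front of the work surface, level with it; the furniture and walls round the work are solid. World frame = base frame: x ahead of the robot, y to its left, z up, the work surface at z = 0. Lengths are in m, angles in rad, forces in N, time in s.
With the tool pointing down it reaches from about 0.4 to 0.85 m from the base axis. Payload 10.4 kg.
Tool frame: the origin (TCP) lies at the very end of the fingers, on their centre line; the grasp point (between the pads) lies 19 mm behind it; z points along the fingers, y is the line along which they close (so a half turn about z gives the same grasp; the last joint's range is limited). The gripper opens to 87 mm and grips with 3 to 60 N. Pads are 19 mm wide; open, the fingers measure 117 mm over their backs; the gripper's body (75 mm by 190 mm) begins 51 mm behind the grasp point.
Start: joints at [1.108, 0.332, -0.065, 1.46, 0.022, 1.35, -0.088], TCP at [0.266, -0.566, 0.223] pointing down, gripper open.
Joint ranges: [-2.6, 2.6], [-0.5, 2.12], [-1.47, 1.34], [0.16, 2.42], [-1.27, 4.41], [0.06, 2.06], [-2.6, 2.6]. Speed limits (rad/s): [2.22, 2.22, 2.79, 2.79, 3.14, 3.14, 3.14].

INTERFACE

Orientations are given as a unit quaternion [x, y, z, w].
In Python, from bench import * gives the robot as it stands.
- The arm moves only by the tool step_arm, never from a script. Its arguments are lists of equal length, an entry for each row: "delta_pos": the shift along the world's x, y, z in units of 25 mm (1.0 is 25 mm), a list of three; "turn": the turn about the world's z in units of 0.12 rad (1.0 is 0.12 rad). In form: {"delta_pos": [[tx, ty, tz], ...], "turn": [turn, ...]}. A call has 1 to 12 rows; each row shifts and turns the commanded pose from where the row before left it; what a row does not reach is not made up. A row lasts 1/10 s, in which the tool goes at most 50 mm and 8.59 degrees, less where a joint would pass 70% of its speed; a pose out of reach is approached as far as the arm can. A call with a number of a shift or a turn outside -1 to 1 is refused whole. A call with a gripper value outside its range is refused whole. "grip" is the closure, from 0 (fully open) to 1 (shut), set as the call begins (left out, the last holds). The fingers move at their own pace and stop on an object; "newtons" is the grip in N (left out, the last holds). Time passes only in rows, so rows that do not move let the fingers close. It gives the time, the measured TCP pose, the force, the opening and the grip force at its end, in the units of the state.
- read_state(): the state, without advancing time (a new reading comes with each control period).
- camera(name): name is "scene" or "top"; returns a dict with "image" (480x640x3 uint8, red, green, blue), "z_map" (480x640 float32, m along the optical axis (not along the pixel's ray), 0 where there is no reading), "mtx" (3x3 intrinsics, pixels), "view" (4x4, takes a point from world to camera coordinates). Camera axes: x right, y up, looking along -z (the intrinsics and any distortion apply to the point x, -y, -z); pixel columns grow to the right and rows downward; lengths in m; the calibration is good to about 2 mm. A picture is of the moment at which its call begins.
- close_job(): hands the job in; it is judged then, once.
The state is a dict: "time": time; "joint_positions": joint angles; "joint_vel": joint speeds; "joint_torque": joint torques, N m; "ee_pos": TCP position; "eef_rot": TCP orientation; "ft_force": force on the tool from outside, world axes, zero at the start; "torque": the same for the moment, N m; "width": finger opening in m; "grip_force": force on a finger pad.
Only numpy, scipy, OpenCV 4.12 (cv2) and the standard library are available. Lean on these libraries where they do the work, as an engineer would, in place of code of your own. Each camera call takes 0.05 s, during which the arm holds its last target. There are 200 camera calls.

## Working session

There is one attempt and no reset: what is moved stays moved. The work goes in short steps, Python scripts to look and compute and a tool call to move; the robot and the scene stay as the last step left them, time stands still between calls to the robot, and variables do not carry over. Pictures are saved under pics/ and viewed, at most 10 in all, crops included, and the job is handed in when it is done.

Besides the shell and the picture viewer there is one more tool, called as a command line: name --pt "numbers of a row" for each row, then --argument value for the rest. step_arm: Moves the arm, as the interface text tells. Shifts and turns lie within -1 to 1; 1 stands for 25 mm of shift or 0.12 rad of turn. Its arguments: {"type":"object","properties":{"delta_pos":{"type":"array"},"turn":{"type":"array"},"grip":{"type":"number"},"newtons":{"type":"number"}},"required":["delta_pos","turn"]}

```bash
mkdir -p pics
cat > h.py <<'E'
from bench import *
import numpy as np, cv2
def snap(n,f):
    c=camera(n); cv2.imwrite('pics/'+f,cv2.cvtColor(c['image'],cv2.COLOR_RGB2BGR)); return c
def cloud(c):
    d=c['z_map']; K=c['mtx']; v,u=np.mgrid[:d.shape[0],:d.shape[1]]
    p=np.stack([(u-K[0,2])/K[0,0]*d,-(v-K[1,2])/K[1,1]*d,-d,np.ones_like(d)],-1)
    return (p@np.linalg.inv(c['view']).T)[...,:3]
E
python3 - <<'E'
from h import *
for n in('scene','top'):
    c=snap(n,n+'0.png'); np.savez('/tmp/'+n,**c); print(n,np.linalg.inv(c['view'])[:3,3])
s=read_state(); print(s['time'],s['ee_pos'],s['eef_rot'],s['width'],s['ft_force'])
E
```

```text
scene [0.03194099 0.53937266 1.23716015]
top [0.48250943 0.13996502 1.07344079]
0.1 [ 0.26597807 -0.56521345  0.221858  ] [ 9.75908037e-01  2.18181419e-01 -1.61218528e-04 -5.87228522e-04] 0.08697057887638421 [-0.03926698  0.09328596 -0.43344552]
```

View pics/scene0.png

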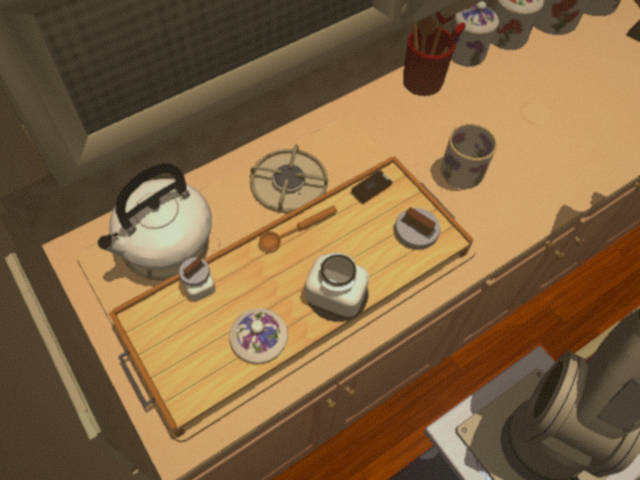

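View pics/top0.png

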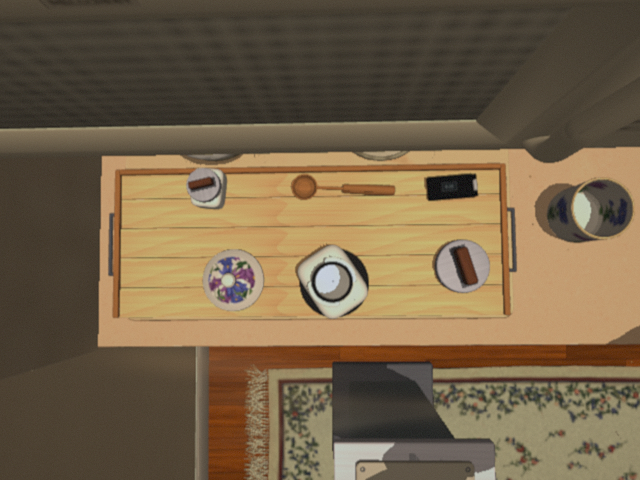

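The scene view shows the lid at (418,228), the open jar at (337,283), the phone and the spoon at the back. In the top view the lid is at (463,266), its bar nearly upright in the image, and the jar is at (332,282). The jar at (207,188) and the floral lid are distractors.

Run:
```python
from h import *
for n in('top','scene'):
    c=dict(np.load(f'/tmp/{n}.npz')); P=cloud(c); hsv=cv2.cvtColor(c['image'],cv2.COLOR_RGB2HSV)
    boxes={'top':((425,230,500,300),(290,235,375,325)),'scene':((390,200,445,252),(300,245,372,320))}[n]
    for k,(a,b,e,f) in zip(('lid','jar'),boxes):
        Q=P[b:f,a:e].reshape(-1,3); H=hsv[b:f,a:e].reshape(-1,3)
        print(n,k,np.histogram(Q[:,2],np.arange(.05,.2,.01)))
        def rect(m,t):
            q=Q[m][:,:2]*1000
            if len(q)<5: return
            r=cv2.minAreaRect(q.astype(np.float32)); print(' ',t,len(q),np.round(q.mean(0),1),np.round(r[0],1),np.round(r[1],1),round(r[2],1))
            m_=q-q.mean(0); w,v=np.linalg.eigh(np.cov(m_.T)); print('   pca',np.sqrt(w),np.degrees(np.arctan2(v[1,1],v[0,1])))
        z=Q[:,2]
        if k=='lid': rect((z>.110)&(z<.13),'bar'); rect((z>.078)&(z<.09),'steel')
        else: rect((z>.157)&(z<.18),'rim'); rect((z>.125)&(z<.143),'shoulder'); rect((z>.12),'allhigh')
```

```text
top lid (array([1343, 1577,  131, 1599,   47,   47,  400,   77,    0,    0,    0,
          0,    0,    0,    0]), array([0.05, 0.06, 0.07, 0.08, 0.09, 0.1 , 0.11, 0.12, 0.13, 0.14, 0.15,
       0.16, 0.17, 0.18, 0.19, 0.2 ]))
  bar 477 [497.7 -86.3] [497.9 -87.6] [69.5 22.9] 16.6
   pca [ 6.35580094 19.71489165] -163.40662910900966
  steel 1679 [497.3 -85. ] [497.7 -87.6] [99.8 98.6] 63.4
   pca [26.27446579 28.37731397] 107.4989624679041
top jar (array([1582, 2210,  659,    0,    0,    0,   26,  610,  973,   33,  310,
        479,    6,    0,    0]), array([0.05, 0.06, 0.07, 0.08, 0.09, 0.1 , 0.11, 0.12, 0.13, 0.14, 0.15,
       0.16, 0.17, 0.18, 0.19, 0.2 ]))
  rim 628 [471.  156.3] [471.1 156.6] [71.  84.5] 47.7
   pca [20.89072912 28.35054964] 166.18994975984094
  shoulder 1416 [471.6 155.4] [471.4 156.4] [117.1  93.8] 33.0
   pca [28.34584166 42.02782468] -142.72973904552086
  allhigh 2442 [471.6 155.5] [471.4 156.2] [119.5  95.2] 33.6
   pca [28.85566292 36.8278332 ] -146.6297704816383
scene lid (array([459, 906, 184, 799,  83,  81, 235,  64,   0,   0,   0,   0,   0,
         
[... 204 characters left out ...]
0874] -162.5153384394556
  steel 861 [490.9 -76.4] [496.9 -85.4] [100.9  98. ] 74.0
   pca [25.40954765 28.05799015] 64.75159991188414
scene jar (array([ 703, 1558,  322,  164,  180,  162,  155,  409,  828,  128,  234,
        382,   30,    0,    0]), array([0.05, 0.06, 0.07, 0.08, 0.09, 0.1 , 0.11, 0.12, 0.13, 0.14, 0.15,
       0.16, 0.17, 0.18, 0.19, 0.2 ]))
  rim 517 [467.6 160.8] [470.5 159.1] [68.3 86.4] 53.9
   pca [21.10732461 27.38321011] 155.52180260337417
  shoulder 1165 [459.3 166.9] [470.3 160.2] [117.5  93.5] 35.1
   pca [25.6484508  39.00207549] -138.84049290539815
  allhigh 2025 [459.5 167.9] [290.7 352.6] [124.5 626. ] 42.9
   pca [33.82888962 54.72983608] 141.58551185456204
```

step_arm --pt "0.3 0.8 0" --pt "0.3 0.8 0" --pt "0.3 0.8 0" --pt "0.3 0.8 0" --pt "0.3 0.8 0" --pt "0.4 0.8 0" --pt "0.4 0.8 0" --pt "0.4 0.8 0" --pt "0.4 0.8 0" --pt "0.4 0.8 0" --pt "0.4 0.8 0" --pt "0.4 0.8 0" --turn '[1, 1, 1, 1, 1, 1, 1, 1, 1, 1, 1, 1]' --grip 0

```text
time: 1.3
ee_pos: [0.3738, -0.3246, 0.2223]
eef_rot: [0.588, 0.809, 0.0, -0.0]
ft_force: [0.6, -0.2, 1.0]
width: 0.0869
grip_force: 0.0
```

```bash
cat > st.py <<'E'
from bench import *
import numpy as np
s=read_state(); q=s['eef_rot']; r=np.round
from scipy.spatial.transform import Rotation as R
M=R.from_quat(q).as_matrix()
print(r(s['time'],2),'p',r(s['ee_pos'],4),'yaw(y)',r(np.degrees(np.arctan2(M[1,1],M[0,1])),1),'z',r(M[:,2],3),'J',r(s['joint_positions'],2),'F',r(s['ft_force'],1),'T',r(s['torque'],2),'w',r(s['width'],4),r(s['grip_force'],1))
E
python3 st.py
```

```text
1.3 p [ 0.3738 -0.3246  0.2223] yaw(y) 18.0 z [-0.  0. -1.] J [ 0.98  0.07 -0.37  1.78  0.02  1.3   0.92] F [ 0.6 -0.2  1. ] T [ 0.05 -0.13  0.03] w 0.0869 0.0
```

step_arm --pt "0.4 0.8 0" --pt "0.4 0.8 0" --pt "0.4 0.8 0" --pt "0.4 0.8 0" --pt "0.4 0.8 0" --pt "0.4 0.8 0" --pt "0.4 0.8 0" --pt "0.4 0.8 0" --pt "0.4 0.8 -0.3" --pt "0.4 0.8 -0.3" --pt "0.5 0.8 -0.3" --pt "0.45 0.75 0" --turn '[1, 1, 1, 1, 1, 1, 1, 1, 1, 1, 1, 1]'

```text
time: 2.5
ee_pos: [0.4971, -0.0858, 0.1989]
eef_rot: [-0.092, 0.996, 0.0, -0.001]
ft_force: [-0.1, -0.9, 0.0]
width: 0.0871
grip_force: 0.0
```

step_arm --pt "0 0 0" --pt "0 0 0" --turn '[0.85, 0]'

```text
time: 2.7
ee_pos: [0.4973, -0.0862, 0.1997]
eef_rot: [-0.141, 0.99, 0.0, -0.0]
ft_force: [0.0, -1.0, 0.0]
width: 0.0867
grip_force: 0.0
```

```bash
python3 st.py
```

```text
2.7 p [ 0.4973 -0.0862  0.1997] yaw(y) 106.2 z [-0.001  0.001 -1.   ] J [ 0.71  0.14 -0.67  1.77  0.09  1.26  1.87] F [ 0. -1.  0.] T [ 0.13 -0.08 -0.03] w 0.0867 0.0
```

step_arm --pt "0 0 -0.8" --pt "0 0 -0.8" --pt "0 0 -0.8" --pt "0 0 -0.8" --pt "0 0 -0.6" --pt "0 0 -0.4" --pt "0 0 -0.2" --pt "0 0 0" --turn '[0, 0, 0, 0, 0, 0, 0, 0]'

```text
time: 3.5
ee_pos: [0.4973, -0.0868, 0.0898]
eef_rot: [-0.139, 0.99, 0.0, -0.0]
ft_force: [0.0, -0.5, 0.2]
width: 0.0872
grip_force: 0.0
```

step_arm --pt "0 0 0" --pt "0 0 0" --pt "0 0 0" --pt "0 0 0" --pt "0 0 0" --pt "0 0 0" --pt "0 0 0" --turn '[0, 0, 0, 0, 0, 0, 0]' --grip 1 --newtons 40

```text
time: 4.2
ee_pos: [0.4974, -0.0868, 0.0901]
eef_rot: [-0.14, 0.99, 0.0, -0.0]
ft_force: [-0.3, 0.4, -0.5]
width: 0.0388
grip_force: 0.0
```

```bash
python3 st.py
```

```text
4.2 p [ 0.4974 -0.0868  0.0901] yaw(y) 106.1 z [-0.  0. -1.] J [ 0.68  0.26 -0.66  1.9   0.18  1.04  1.79] F [-0.3  0.4 -0.5] T [ 0.12 -0.1  -0.  ] w 0.0388 0.0
```

step_arm --pt "0 0 0" --pt "0 0 0" --pt "0 0 0" --pt "0 0 0" --pt "0 0 0" --turn '[0, 0, 0, 0, 0]'

```text
time: 4.7
ee_pos: [0.4974, -0.0869, 0.0901]
eef_rot: [-0.14, 0.99, -0.0, -0.0]
ft_force: [0.9, -1.4, -0.1]
width: 0.0219
grip_force: 40.0
```

step_arm --pt "0 0 0.4" --pt "0 0 0.8" --pt "0 0 0.8" --pt "0 0 0.8" --pt "0 0 0.8" --pt "0 0 0.8" --pt "0 0 0.6" --pt "0 0 0" --turn '[0, 0, 0, 0, 0, 0, 0, 0]'

```text
time: 5.5
ee_pos: [0.4983, -0.0866, 0.2174]
eef_rot: [-0.14, 0.99, -0.001, 0.002]
ft_force: [0.5, 1.1, -3.2]
width: 0.0217
grip_force: 40.0
```

```bash
python3 st.py
```

```text
5.5 p [ 0.4983 -0.0866  0.2174] yaw(y) 106.1 z [ 0.003 -0.001 -1.   ] J [ 0.72  0.12 -0.68  1.75  0.08  1.29  1.87] F [ 0.5  1.1 -3.2] T [ 0.11 -0.12  0.03] w 0.0217 40.0
```

step_arm --pt "-0.1 0.5 0" --pt "-0.1 0.9 0" --pt "-0.1 1 0" --pt "-0.1 1 0" --pt "-0.1 1 0" --pt "-0.1 1 0" --pt "-0.1 1 0" --pt "-0.1 1 0" --pt "-0.1 1 0" --pt "-0.1 0.9 0" --pt "-0.1 0.5 0" --pt "0 0 0" --turn '[0.2, 0.3, 0.3, 0.3, 0.3, 0.3, 0.3, 0.3, 0.2, 0.05, 0, 0]'

```text
time: 6.7
ee_pos: [0.4691, 0.1606, 0.2151]
eef_rot: [-0.291, 0.957, 0.0, 0.0]
ft_force: [-0.3, -0.1, -3.4]
width: 0.0215
grip_force: 40.0
```

Run:
```python
import runpy; runpy.run_path('st.py')
from h import *
for n in('scene','top'):
    c=snap(n,n+'1.png'); np.savez('/tmp/'+n+'1',**c)
a=cv2.imread('pics/scene1.png')[200:360,240:440]; b=cv2.imread('pics/top1.png')[200:360,240:440]
cv2.imwrite('pics/c1.png',cv2.resize(np.hstack([a,b]),(800,320),interpolation=cv2.INTER_CUBIC))
```

```text
6.7 p [0.4691 0.1606 0.2151] yaw(y) 123.8 z [-0.     0.001 -1.   ] J [ 0.43  0.13 -0.9   1.77  0.11  1.29  1.66] F [-0.3 -0.1 -3.4] T [ 0.15 -0.12  0.03] w 0.0215 40.0
```

View pics/c1.png

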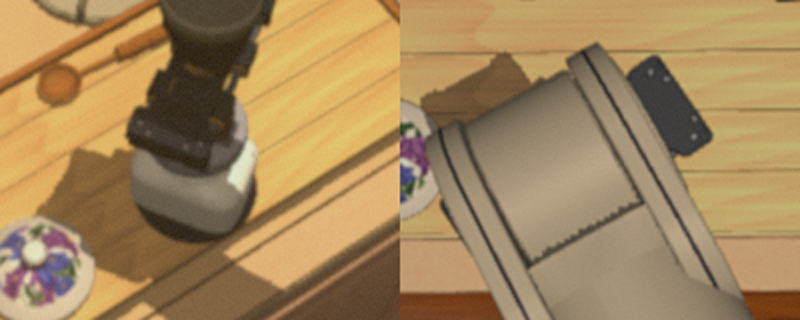

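step_arm --pt "0.07 -0.12 0" --pt "0 0 -0.3" --pt "0 0 -0.3" --pt "0 0 -0.2" --pt "0 0 0" --pt "0 0 0" --turn '[0, 0, 0, 0, 0, 0]'

```text
time: 7.4
ee_pos: [0.4716, 0.1552, 0.195]
eef_rot: [-0.289, 0.957, 0.0, -0.0]
ft_force: [0.3, -0.1, -3.4]
width: 0.0213
grip_force: 40.0
```

```bash
python3 st.py
```

```text
7.4 p [0.4716 0.1552 0.195 ] yaw(y) 123.6 z [-0.  0. -1.] J [ 0.43  0.15 -0.9   1.79  0.13  1.26  1.65] F [ 0.3 -0.1 -3.4] T [ 0.13 -0.06 -0.02] w 0.0213 40.0
```

step_arm --pt "-0.03 0.1 0" --pt "0 0 0" --pt "0 0 -0.16" --pt "0 0 -0.16" --pt "0 0 0" --turn '[0, 0, 0, 0, 0]'

```text
time: 7.9
ee_pos: [0.4705, 0.1575, 0.1863]
eef_rot: [-0.289, 0.957, 0.0, -0.001]
ft_force: [0.7, 0.2, -3.2]
width: 0.0218
grip_force: 40.0
```

```bash
python3 st.py
```

```text
7.9 p [0.4705 0.1575 0.1863] yaw(y) 123.6 z [-0.001 -0.    -1.   ] J [ 0.42  0.16 -0.9   1.8   0.13  1.24  1.64] F [ 0.7  0.2 -3.2] T [ 0.05 -0.07  0.  ] w 0.0218 40.0
```

step_arm --pt "0 0 -0.1" --pt "0 0 -0.1" --pt "0 0 -0.06" --pt "0 0 0" --pt "0 0 0" --turn '[0, 0, 0, 0, 0]'

```text
time: 8.4
ee_pos: [0.4709, 0.1577, 0.1806]
eef_rot: [-0.289, 0.957, 0.0, -0.0]
ft_force: [0.0, 0.4, -2.5]
width: 0.0219
grip_force: 40.0
```

```bash
python3 st.py
```

```text
8.4 p [0.4709 0.1577 0.1806] yaw(y) 123.6 z [-0.  0. -1.] J [ 0.42  0.17 -0.9   1.81  0.14  1.23  1.64] F [ 0.   0.4 -2.5] T [ 0.18 -0.12 -0.05] w 0.0219 40.0
```

step_arm --pt "0 0 -0.04" --pt "0 0 -0.04" --pt "0 0 0" --pt "0 0 0" --turn '[0, 0, 0, 0]'

```text
time: 8.8
ee_pos: [0.471, 0.1578, 0.1787]
eef_rot: [-0.289, 0.957, 0.0, 0.0]
ft_force: [-1.3, 0.1, 0.3]
width: 0.0217
grip_force: 40.0
```

```bash
python3 st.py
```

```text
8.8 p [0.471  0.1578 0.1787] yaw(y) 123.6 z [ 0.  0. -1.] J [ 0.42  0.17 -0.9   1.81  0.14  1.22  1.64] F [-1.3  0.1  0.3] T [ 0.09 -0.09  0.05] w 0.0217 40.0
```

step_arm --pt "0 0 0" --pt "0 0 0" --pt "0 0 0" --pt "0 0 0" --pt "0 0 0" --pt "0 0 0" --pt "0 0 0" --pt "0 0 0" --pt "0 0 0" --pt "0 0 0" --pt "0 0 0" --pt "0 0 0" --turn '[-0.3, -0.5, -0.5, -0.5, -0.5, -0.5, -0.5, -0.5, -0.5, -0.5, -0.2, 0]'

```text
time: 10.0
ee_pos: [0.471, 0.1578, 0.1787]
eef_rot: [0.007, 1.0, 0.0, 0.0]
ft_force: [0.7, 0.6, 0.5]
width: 0.0217
grip_force: 40.0
```

```bash
python3 st.py
```

```text
10.0 p [0.471  0.1578 0.1787] yaw(y) 89.2 z [ 0.  0. -1.] J [ 0.36  0.16 -0.84  1.82  0.12  1.22  1.05] F [0.7 0.6 0.5] T [ 0.13 -0.13 -0.03] w 0.0217 40.0
```

step_arm --pt "0 0 0" --pt "0 0 0" --pt "0 0 0" --pt "0 0 0" --pt "0 0 -0.01" --pt "0 0 -0.01" --pt "0 0 -0.01" --pt "0 0 0" --pt "0 0 0" --pt "0 0 0" --turn '[-0.4, -0.5, -0.5, -0.5, -0.5, -0.5, -0.5, -0.4, 0, 0]'

```text
time: 11.0
ee_pos: [0.4711, 0.1577, 0.1781]
eef_rot: [0.232, 0.973, 0.0, 0.0]
ft_force: [-0.1, -0.5, 1.9]
width: 0.0218
grip_force: 40.0
```

```bash
python3 st.py
```

```text
11.0 p [0.4711 0.1577 0.1781] yaw(y) 63.2 z [ 0.001  0.    -1.   ] J [ 0.33  0.15 -0.79  1.82  0.12  1.22  0.6 ] F [-0.1 -0.5  1.9] T [-0.03 -0.08 -0.14] w 0.0218 40.0
```

step_arm --pt "0 0 -0.01" --pt "0 0 -0.01" --pt "0 0 -0.01" --pt "0 0 -0.01" --pt "0 0 0" --pt "0 0 0" --pt "0 0 0" --turn '[-0.4, -0.4, -0.4, -0.3, 0, 0, 0]'

```text
time: 11.7
ee_pos: [0.4714, 0.158, 0.1775]
eef_rot: [0.318, 0.948, 0.0, 0.001]
ft_force: [-0.7, -0.1, 5.4]
width: 0.0218
grip_force: 40.0
```

```bash
python3 st.py
```

```text
11.7 p [0.4714 0.158  0.1775] yaw(y) 52.9 z [ 0.001  0.    -1.   ] J [ 0.31  0.15 -0.78  1.82  0.11  1.22  0.42] F [-0.7 -0.1  5.4] T [-0.05 -0.    0.  ] w 0.0218 40.0
```

step_arm --pt "0 0 0" --pt "0 0 0" --pt "0 0 0" --pt "0 0 0" --pt "0 0 0" --pt "0 0 0" --pt "0 0 0" --turn '[-0.4, -0.4, -0.3, -0.2, 0, 0, 0]'

```text
time: 12.4
ee_pos: [0.4713, 0.158, 0.1771]
eef_rot: [0.392, 0.92, 0.001, 0.0]
ft_force: [2.8, 1.4, 3.4]
width: 0.022
grip_force: 40.0
```

```bash
python3 st.py
```

```text
12.4 p [0.4713 0.158  0.1771] yaw(y) 43.9 z [ 0.001  0.001 -1.   ] J [ 0.3   0.15 -0.76  1.82  0.11  1.21  0.27] F [2.8 1.4 3.4] T [ 0.38 -0.84  0.38] w 0.022 40.0
```

step_arm --pt "0 0 0" --pt "0 0 0" --pt "0 0 0" --pt "0 0 0" --pt "0 0 0" --pt "0 0 0" --turn '[0, 0, 0, 0, 0, 0]' --grip 0

```text
time: 13.0
ee_pos: [0.4708, 0.1577, 0.1768]
eef_rot: [0.392, 0.92, -0.0, -0.0]
ft_force: [0.5, 0.4, -0.5]
width: 0.0619
grip_force: 0.0
```

step_arm --pt "0 0 0.4" --pt "0 0 0.8" --pt "0 0 0.8" --pt "0 0 0.6" --pt "0 0 0" --pt "0 -1 0" --pt "0 -1 0" --pt "0 -1 0" --pt "0 -1 0" --pt "0 -1 0" --pt "0 -1 0" --pt "0 -1 0" --turn '[0, 0, 0, 0, 0, 0, 0, 0, 0, 0, 0, 0]'

```text
time: 14.2
ee_pos: [0.4705, -0.0183, 0.2414]
eef_rot: [0.392, 0.92, -0.0, -0.0]
ft_force: [0.4, -0.1, 0.3]
width: 0.0872
grip_force: 0.0
```

step_arm --pt "0 -1 0" --pt "0 -1 0" --pt "0 -1 0" --pt "0 -1 0" --pt "0 -1 0" --pt "0 0 0" --turn '[0, 0, 0, 0, 0, 0]'

```text
time: 14.8
ee_pos: [0.47, -0.1458, 0.241]
eef_rot: [0.394, 0.919, -0.0, -0.001]
ft_force: [-0.1, 0.1, 0.3]
width: 0.0869
grip_force: 0.0
```

```bash
python3 st.py
python3 - <<'E'
from h import *
c=snap('top','top2.png'); P=cloud(c)
Q=P[215:335,270:395].reshape(-1,3); z=Q[:,2]
for t,m in (('bar',(z>.195)&(z<.23)),('steel',(z>.163)&(z<.182)),('shoulder',(z>.12)&(z<.143))):
    q=(Q[m][:,:2]*1000).astype(np.float32); r=cv2.minAreaRect(q); print(t,len(q),np.round(q.mean(0),1),np.round(r[0]+r[1]+(r[2],),1),np.median(z[m]))
E
```

```text
14.8 p [ 0.47   -0.1458  0.241 ] yaw(y) 43.6 z [-0.001 -0.    -1.   ] J [ 0.66  0.06 -0.46  1.75  0.03  1.34  0.95] F [-0.1  0.1  0.3] T [ 0.08 -0.09  0.01] w 0.0869 0.0
bar 557 [471. 158.] [471.1 158.   21.1  69.1  44.4] 0.20480489355662224
steel 2092 [471.2 157.8] [471.1 157.6 100.   98.   89.3] 0.17014596774422525
shoulder 743 [471.4 150.4] [471.8 155.8 119.6  94.6  32.9] 0.12865785016363607
```

View pics/top2.png

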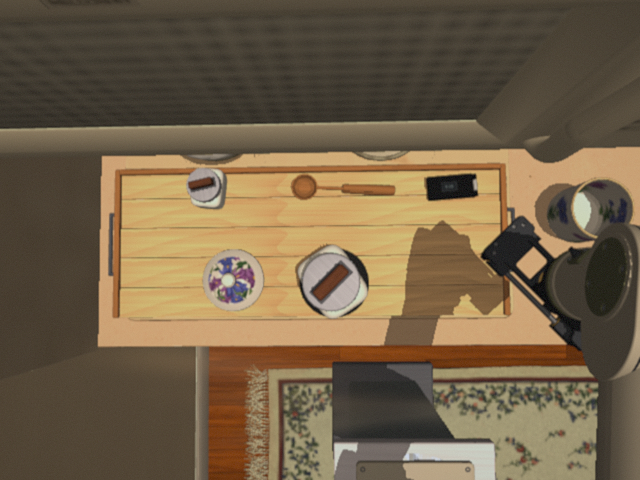

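The picture shows the lid level on the jar at (331,282). Its bar measures about 79° clockwise of the jar's long sides, with the steel top at 0.170 m. The phone and spoon are where they were, and the gripper is free.

```bash
python3 -c "
from bench import *
print(close_job())"
```

```text
the job is handed in; nothing more can be done
None
```

The lid is screwed down on the jar, turned about 79° by the last camera measurement (best range 75 to 85°). The job was handed in at about 15 s with the gripper clear and the phone and spoon in place; no verdict came back.

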